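Walk the chest of building stones home and lock it

TASK

The chest of toy building stones is too heavy to slide squarely: never press on it with more than about 18 N. Walk it away from you by pushing alternate near corners, on their black bumper balls, so that it swings ahead in small steps, flat on its feet and never turned more than about 15 degrees out of square with the rail, until its far side stands flush against the stop rail along its whole length, about the middle of the bay; then swing the steel keeper bar fully across behind it. Leave the other goods where they are.

Things in the scene. Friction and masses are not known exactly. Their poses are not given: they have to be found in the camera images.
- chest: dark wooden chest, brass bands, about 3.3 kg, loose on 4 rubber feet: 100 mm deep (x) without its bumper balls, 260 wide (y), 87 high, upright sides. Origin: centre of underside; x points to its far side (the rail), y to its left. Pushed squarely it needs 18-21 N or tips; pushed ahead on one bumper ball, at 11-16 N: it then turns about the feet of the other end. Over 19 N dents it
- chest_far_left (a point): left end of the chest's far side, 30 mm above the table (chest frame: x +50, y +130, z +30 mm). The feet, 16 mm wide, 7 high, stand 30 mm fore and aft, 112 left and right of the chest's middle
- chest_far_right (a point): the same point at the right end (chest frame: x +50, y -130, z +30 mm)
- chest_near_left (a point): push point: foremost point of the left bumper ball (chest frame: x -75, y +118, z +45 mm), a black rubber ball 24 mm across in a brass cup on the left end of the near side, standing 25 mm off the chest; it rolls freely in its socket, so fingers slipping sideways, up or down do not drag on the chest (on bare wood they do)
- chest_near_right (a point): the same on the right bumper ball (chest frame: x -75, y -118, z +45 mm)
- bay: fixed wooden bay. Origin: on the table, middle of the stop rail's near face; x points away from the robot, square to the rail, y left along it. Rail 392 mm long, 50 high. Left cheek 50 high, inner face y +165, x 0 to -90; right bracket 18 high, inner face y -170, x 0 to -160. The chest belongs against the rail, its middle within 30 mm of the bay's; it starts 40-85 mm short
- keeper (a joint): angle of the steel keeper bar, rad: 0 = points to the robot (bay -x), negative = turned outward (right), 1.571 = closed against its own stop, along bay +y behind the chest's balls. Bar 16 mm thick, reaching 110 mm from the pivot, 26 to 54 mm above the table. Stiff (0.2 N m), stays where left. Closed, it clears a chest that is home by 5 mm; it cannot close on one that is not
- keeper_pivot (a point): pivot axis of the keeper, 40 mm above the table, at bay x -138, y -185 mm
- keeper_pin (a point): foot of the upright black pin (14 mm thick, 28 mm tall, from 54 to 82 mm above the table) on top of the bar, 98 mm from the pivot
- game_carton: flat boxed game, 110 x 170 x 45 mm, lying beyond the rail; bystander, origin at the centre of its underside
- toy_lorry: wooden toy lorry, 110 mm long, 62 mm wide, 66 mm high, beyond the rail; bystander, origin at the centre of its underside
- tub: open plastic tub, 150 x 110 x 75 mm, beside the bay's left cheek; bystander, origin at the centre of its underside
- skittle: small turned wooden skittle, 44 mm wide, 87 mm high, to the left of the chest's way; bystander, origin at the centre of its underside
- marble_jar: jar of marbles, 70 mm wide, 100 mm high, to the right of the bay; bystander, origin at the centre of its underside
- puzzle_boxes: two stacked puzzle boxes, 90 x 120 x 65 mm, front left; bystander, origin at the centre of its underside

How it is judged (in metres and radians):
On the way, in this order (a step that is already met when the one before it is completed fails the run):
1. the chest stands flush against the rail, both ends (x of each of chest_far_left, chest_far_right in the frame of bay above -0.0035 m and y of chest in the frame of bay between -0.03 and 0.03 m and angle between chest's own z axis and vertical below 0.03 rad and value of joint keeper below 1.2 rad), for 0.2 s.
2. the keeper is swung fully across behind it (value of joint keeper above 1.45 rad), for 0.2 s.
At the end, for the whole second after the job is handed in: both ends of the chest's far side within 3.5 mm of the stop rail, its middle within 30 mm of the bay's middle, upright and at rest, and the keeper closed (over 1.45 rad) (x of each of chest_far_left, chest_far_right in the frame of bay above -0.0035 m and y of chest in the frame of bay between -0.03 and 0.03 m and angle between chest's own z axis and vertical below 0.03 rad and value of joint keeper above 1.45 rad and linear speed of chest below 0.01 m/s); the robot touches nothing.
It fails at once if robot and chest press on each other with more than 19 N (contact force between any of the arm, the fingers and chest above 19 N).
It fails at once if the chest is turned more than 0.3 rad (17 degrees) out of square with the rail (angle between the x axis of chest and the x axis of bay, either way round above 0.3 rad).
It fails at once if the chest is tipped or lifted (angle between chest's own z axis and vertical above 0.1 rad or height (world z) of chest above 0.02 m).
It fails at once if a bystander is moved by more than 20 mm (distance of any of game_carton, toy_lorry, tub, skittle, marble_jar, puzzle_boxes from where it was at the start of the episode above 0.02 m).
It also fails if it takes over 72 s, if anything falls off the work surface, if the arm or the gripper's body presses on something with over 40 N, if the wrist force passes 120 N, or if a joint passes its speed limit or range.

ROBOT

A 6-joint arm with a two-finger parallel gripper is mounted at the origin on the work surface. World frame = base frame: x ahead of the robot, y to its left, z up, the work surface at z = 0. Lengths are in m, angles in degrees, forces in N, time in s.
With the tool pointing down it reaches from about 0.375 to 0.9 m from the base axis. Payload 3.1 kg.
Tool frame: the origin (TCP) lies at the very end of the fingers, on their centre line; the grasp point (between the pads) lies 19 mm behind it; z points along the fingers, y is the line along which they close (so a half turn about z gives the same grasp; the last joint's range is limited). The gripper opens to 87 mm and grips with 3 to 60 N. Pads are 19 mm wide; open, the fingers measure 117 mm over their backs; the gripper's body (75 mm by 190 mm) begins 51 mm behind the grasp point.
Start: joints at [65.632, 30.224, 82.088, -0, 67.689, -10.227], TCP at [0.153, 0.606, 0.223] pointing down, gripper open.
Joint ranges: [-176.69, 176.69], [-43.24, 126.21], [12.49, 139.97], [-82, 262], [0, 151.66], [-163.58, 163.58]. Speed limits (degrees/s): [159.86, 159.86, 180, 180, 180, 180].

INTERFACE

Orientations are given as a 3x3 rotation matrix whose columns are the frame's x, y, z axes.
In Python, from rig import bot, imaging gives the robot as it stands.
- The arm moves only by the tool drive_tool, never from a script. Its argument "deltas" is text: rows parted by semicolons, each of 5 numbers parted by spaces: the finger opening in mm, from 0 to 87, then the shift along the world's x, y, z in mm, then the turn about the world's z in rad. In form: jaw dx dy dz twist; .... A call has 1 to 12 rows; each row is the pose to reach, as a shift and turn from the pose commanded when the call began; what a row does not reach only later rows make up. A row lasts 1/10 s, in which the tool goes at most 50 mm and 8.59 degrees, less where a joint would pass 70% of its speed; a pose out of reach is approached as far as the arm can. A call with a gripper value outside its range is refused whole. The fingers move at their own pace and stop on an object; the grip force is fixed at half the most. Time passes only in rows, so rows that repeat a pose let the fingers close. It gives the time, the measured TCP pose, the force, the opening and the grip force at its end, in the units of the state.
- bot.read_state(): the state, without advancing time (a new reading comes with each control period).
- imaging.capture(name): name is "side" or "top" or "wrist"; returns the picture (384x512x3 uint8, red, green, blue); there is no depth.
- imaging.camera_model(name): a dict with "fx", "fy", "cx", "cy" (pixels), "T" (4x4, takes a point from camera to world coordinates). Camera axes: x right, y down, z forward; pixel columns grow to the right and rows downward; lengths in m; the calibration is good to about 2 mm. A picture is of the moment at which its call begins: read the wrist's pose just before it. camera_model takes no time and is no camera call; for the wrist camera it gives the pose at the moment of the call.
- bot.hand_in(): hands the job in; it is judged then, once.
The state is a dict: "time_s": time; "joint_positions": joint angles; "qvel": joint speeds; "tau": joint torques, N m; "position": TCP position; "tcp_rot": TCP orientation; "force": force on the tool from outside, world axes, zero at the start; "moment": the same for the moment, N m; "opening": opening from 0.0 (shut) to 1.0 (fully open); "grasp_force": force on a finger pad.
Only numpy, scipy, OpenCV 4.12 (cv2) and the standard library are available. Lean on these libraries where they do the work, as an engineer would, in place of code of your own. Each camera call takes 0.05 s, during which the arm holds its last target. There are 200 camera calls.

## Working session

There is one attempt and no reset: what is moved stays moved. The work goes in short steps, Python scripts to look and compute and a tool call to move; the robot and the scene stay as the last step left them, time stands still between calls to the robot, and variables do not carry over. Pictures are saved under pics/ and viewed, at most 10 in all, crops included, and the job is handed in when it is done.

Besides the shell and the picture viewer there is one more tool, called as a command line: name --argument value ..., lists and objects as JSON in quotes. drive_tool: Moves the arm, as the interface text tells. Its arguments: {"type":"object","properties":{"deltas":{"type":"string"}},"required":["deltas"]}

```bash
ls; mkdir -p pics
python3 - <<'E'
from rig import bot, imaging
import cv2, numpy as np
for n in ("top","side"):
    im=imaging.capture(n); cv2.imwrite(f"pics/{n}0.png",cv2.cvtColor(im,cv2.COLOR_RGB2BGR))
    m=imaging.camera_model(n); print(n,m["fx"],m["cx"],m["cy"],np.round(m["T"],3).tolist())
s=bot.read_state();print(s["time_s"],s["position"],s["tcp_rot"],s["force"])
E
```

```text
pics
top 467.03161388898457 259.8475192806268 191.31520125940332 [[0.018, -0.991, 0.129, 0.389], [-1.0, -0.017, 0.007, 0.028], [-0.004, -0.129, -0.992, 1.428], [0.0, 0.0, 0.0, 1.0]]
side 470.7342277039924 251.95298152483826 199.06202922695806 [[0.773, -0.384, 0.505, -0.075], [-0.634, -0.439, 0.636, -0.768], [-0.023, -0.812, -0.583, 0.823], [0.0, 0.0, 0.0, 1.0]]
0.1 [0.15240626 0.60545984 0.22167386] [[-9.69693980e-01  2.44321429e-01 -7.89839102e-04]
 [ 2.44322480e-01  9.69692411e-01 -1.77600703e-03]
 [ 3.31984409e-04 -1.91515877e-03 -9.99998111e-01]] [-0.76800649  0.23155533  0.13944984]
```

View pics/top0.png

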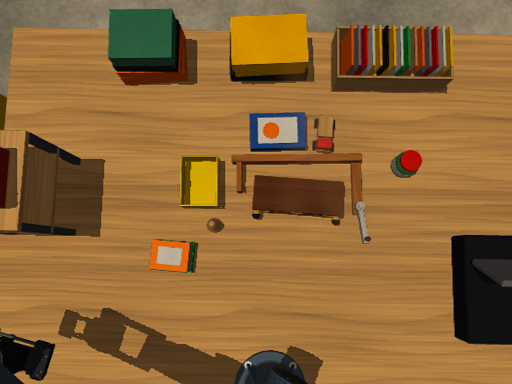

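View pics/side0.png

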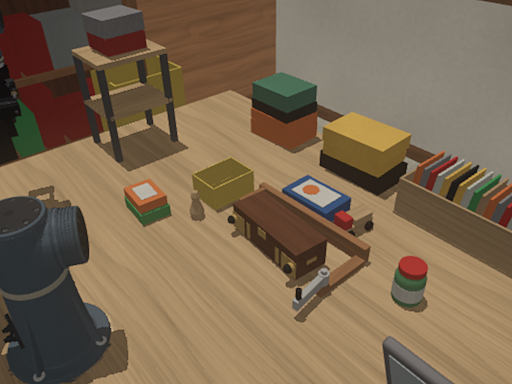

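The top view shows the chest at about (298,197), its balls near (257,214) and (336,221), and the rail along row 158. The keeper pivot is at (361,206) with its pin near (366,240). The side view agrees. I'll zoom in next.

Run:
```python
import cv2
im=cv2.imread("pics/top0.png")[145:250,225:385]
cv2.imwrite("pics/c0.png",cv2.resize(im,None,fx=5,fy=5,interpolation=cv2.INTER_CUBIC))
im=cv2.imread("pics/side0.png")[180:315,220:380]
cv2.imwrite("pics/s0.png",cv2.resize(im,None,fx=4,fy=4,interpolation=cv2.INTER_CUBIC))
```

```text
(no output)
```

View pics/c0.png

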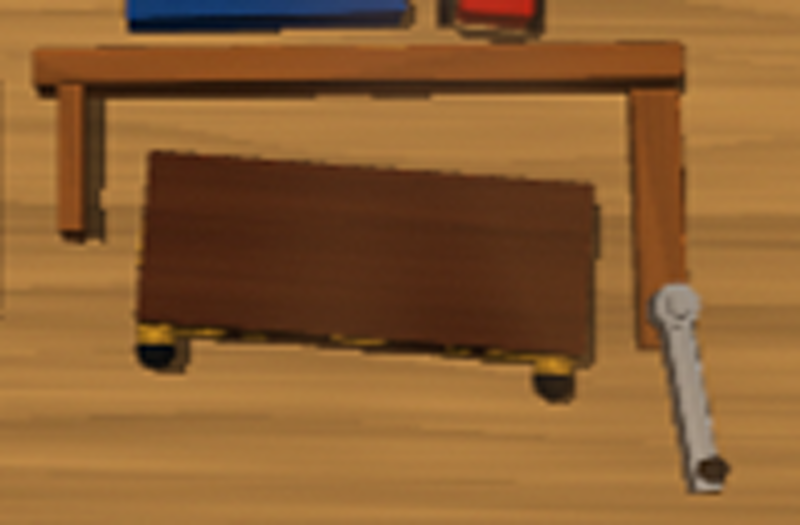

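View pics/s0.png

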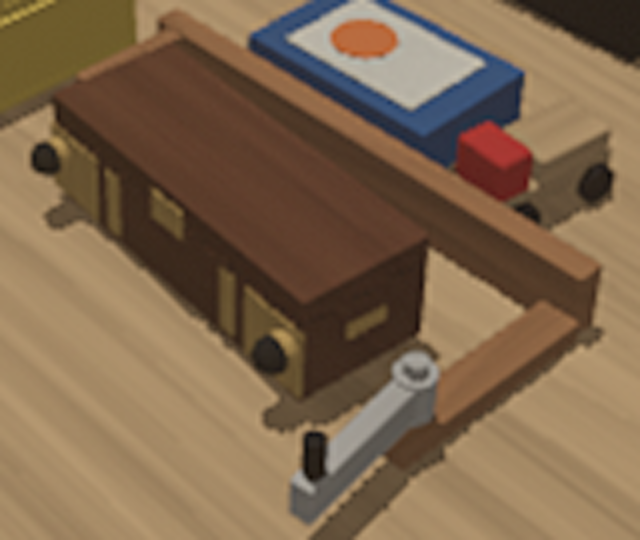

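The crops show the chest turned a few degrees (right end nearer) and the keeper pointing slightly outward. The lid corners, rail top and pin all stand out clearly. Next I'll measure poses with masks.

```bash
cat > h.py <<'E'
from rig import bot, imaging
import cv2, numpy as np
def ray(n,uv,z):
    m=imaging.camera_model(n);T=m["T"]
    uv=np.atleast_2d(uv).astype(float)
    d=np.c_[(uv[:,0]-m["cx"])/m["fx"],(uv[:,1]-m["cy"])/m["fy"],np.ones(len(uv))]@T[:3,:3].T
    o=T[:3,3]; return o+d*((z-o[2])/d[:,2])[:,None]
def chest(im):
    """lid mask in top view -> lid centre xy, yaw"""
    hsv=cv2.cvtColor(im,cv2.COLOR_RGB2HSV)
    m=((hsv[...,2]<115)&(hsv[...,2]>45)&(hsv[...,1]>120)&((hsv[...,0]<14)|(hsv[...,0]>172))).astype(np.uint8)
    m[:150]=0;m[250:]=0;m[:,:243]=0;m[:,:][:,352:]=0
    m=cv2.morphologyEx(m,cv2.MORPH_OPEN,np.ones((5,5),np.uint8))
    c=max(cv2.findContours(m,0,cv2.CHAIN_APPROX_NONE)[0],key=cv2.contourArea)[:,0]
    p=ray("top",c,.087)[:,:2]
    r=cv2.minAreaRect((p*1000).astype(np.float32))
    b=cv2.boxPoints(r)
    return r,b,m
E
python3 - <<'E'
from h import *
im=imaging.capture("top")
r,b,m=chest(im); print("chest",r,b.round(1).tolist())
hsv=cv2.cvtColor(im,cv2.COLOR_RGB2HSV)
# rail: print column profiles
for u in (245,270,300,330,350): print(u,[tuple(map(int,hsv[v,u])) for v in range(150,168)])
print("cheek/bracket rows 175,178")
for v in (172,185): print(v,[(u,tuple(map(int,hsv[v,u]))) for u in list(range(233,248))+list(range(347,366))])
print("px pts z50: rail ends", ray("top",[[232,161],[361.5,161]],.05).round(4).tolist())
dark=((hsv[...,2]<70)).astype(np.uint8)
n,l,s,c=cv2.connectedComponentsWithStats(dark[195:250,240:385])
print([(s[i].tolist(),(c[i]+[240,195]).round(1).tolist()) for i in range(1,n) if s[i][4]>6])
E
```

```text
chest ((554.8142700195312, -73.03045654296875), (258.22137451171875, 100.03915405273438), 86.64845275878906) [[497.29998779296875, -199.0], [597.2000122070312, -204.8000030517578], [612.2999877929688, 52.900001525878906], [512.4000244140625, 58.79999923706055]]
245 [(17, 161, 177), (16, 162, 181), (16, 159, 186), (16, 158, 177), (14, 178, 126), (13, 201, 157), (13, 200, 143), (13, 197, 141), (12, 199, 142), (13, 200, 140), (13, 201, 132), (12, 197, 79), (12, 194, 42), (12, 197, 48), (14, 179, 60), (16, 161, 79), (16, 161, 76), (16, 167, 75)]
270 [(108, 179, 37), (15, 129, 83), (16, 162, 192), (17, 162, 186), (14, 178, 149), (13, 203, 143), (13, 202, 144), (13, 200, 143), (13, 202, 145), (13, 200, 148), (13, 200, 139), (12, 191, 52), (12, 185, 44), (12, 197, 48), (15, 170, 93), (16, 159, 186), (16, 160, 179), (16, 161, 170)]
300 [(13, 109, 82), (16, 160, 179), (16, 156, 165), (16, 158, 171), (15, 188, 161), (12, 188, 145), (13, 190, 146), (13, 188, 144), (13, 189, 142), (12, 185, 139), (12, 186, 122), (12, 156, 59), (12, 165, 65), (13, 166, 66), (15, 162, 101), (16, 159, 173), (16, 15
[... 1795 characters left out ...]
166)), (349, (16, 162, 167)), (350, (16, 160, 174)), (351, (15, 168, 109)), (352, (12, 198, 107)), (353, (13, 196, 139)), (354, (13, 198, 139)), (355, (13, 198, 135)), (356, (13, 199, 131)), (357, (13, 198, 126)), (358, (13, 197, 128)), (359, (13, 198, 130)), (360, (13, 199, 132)), (361, (13, 198, 108)), (362, (16, 166, 157)), (363, (17, 162, 180)), (364, (16, 161, 179)), (365, (17, 161, 179))]
px pts z50: rail ends [[0.6589, 0.1222, 0.05], [0.6656, -0.2661, 0.05]]
[([13, 13, 40, 6, 75], [272.1, 210.7]), ([12, 19, 9, 5, 38], [256.2, 215.7]), ([57, 18, 29, 4, 54], [312.0, 214.2]), ([87, 20, 8, 1, 8], [330.5, 215.0]), ([92, 25, 8, 5, 33], [335.4, 221.8]), ([125, 42, 5, 4, 19], [367.1, 238.4])]
```

```bash
cat >> h.py <<'E'
def cross(a,th):  # subpixel index of first falling crossing
    i=next(i for i in range(len(a)-1) if a[i]>=th>a[i+1]); return i+(a[i]-th)/(a[i]-a[i+1])
E
python3 - <<'E'
from h import *
ims=[imaging.capture("top") for _ in range(2)]
V=np.mean([cv2.cvtColor(i,cv2.COLOR_RGB2HSV)[...,2].astype(float) for i in ims],0)
us=[u for u in range(244,351)]
pts=np.array([[u,157+cross(V[157:165,u],98)] for u in us])
P=ray("top",pts,.05)[:,:2]
k=np.polyfit(P[:,1],P[:,0],1); res=P[:,0]-np.polyval(k,P[:,1]); 
ok=abs(res)<2*res.std(); k=np.polyfit(P[ok,1],P[ok,0],1); print("rail x=",k,"rms",res.std())
yaw=-np.arctan(k[0]); print("bay yaw deg",np.degrees(yaw))
# ends of rail top
vs=range(156,160); S=np.mean([cv2.cvtColor(i,cv2.COLOR_RGB2HSV)[...,1].astype(float) for i in ims],0)
L=[];R=[]
for v in vs:
    L.append([240-cross(S[v,240:225:-1],180),v]); R.append([355+cross(S[v,355:370],180),v])
print(L,R)
L=ray("top",L,.05).mean(0)[:2];R=ray("top",R,.05).mean(0)[:2]
print("ends",L,R,"len",np.linalg.norm(L-R)); mid=(L+R)/2
# cheek inner face z .05, bracket inner edge z .018
C=ray("top",[[236+cross(V[v,239:248][0:],100)+3,v] for v in range(168,188)],.05)
B=ray("top",[[353-cross(S[v,353:340:-1],180),v] for v in range(168,188)],.018)
cx,cy=np.cos(yaw),np.sin(yaw)
ex=np.array([np.cos(yaw),np.sin(yaw)]);ey=np.array([-np.sin(yaw),np.cos(yaw)])
tC=(C[:,:2]@ey).mean();tB=(B[:,:2]@ey).mean(); print("cheek,bracket t",tC,tB,"span(335)",tC-tB,"mid->",(tC-165e-3+tB+.170)/2, "rail-end mid t",mid@ey)
t=(tC-.165+tB+.170)/2
y0=t; o=ey*t; # solve x on rail
s=(k[1]+k[0]*o[1]-o[0])/(ex[0]-k[0]*ex[1]); o=o+s*ex; print("bay origin",o)
rs=[chest(i)[0] for i in ims]; c=np.mean([r[0] for r in rs],0)/1000; print("chest sizes",rs[0][1],rs[0][2])
ang=np.radians(rs[0][2]-90); print("chest yaw deg",np.degrees(ang))
d=c-o; print("chest in bay",d@ex,d@ey,"rel yaw",np.degrees(ang-yaw))
for (a,b,n) in ((-.138,-.185,"pivot"),): print(n,o+a*ex+b*ey)
# pins
pin=ray("top",[[366.8,238.8]],.075);print("pin approx",pin)
for x,y in ((.62,.05),(.62,-.05)):pass
R2=np.array([[np.cos(ang),-np.sin(ang)],[np.sin(ang),np.cos(ang)]])
for y in (.118,-.118): print("ball",c+R2@[-.075,y])
print("ball seen z45",ray("top",[[256.2,214.7],[335.4,220.8]],.05))
E
```

```text
rail x= [-0.01893312  0.66251558] rms 0.00038442047854328877
bay yaw deg 1.084658463201577
[[np.float64(231.19148936170214), 156], [np.float64(231.20833333333334), 157], [np.float64(231.17073170731706), 158], [np.float64(231.14893617021278), 159]] [[np.float64(361.2608695652174), 156], [np.float64(361.23809523809524), 157], [np.float64(361.35555555555555), 158], [np.float64(361.5081967213115), 159]]
ends [0.66956494 0.12494854] [ 0.67626977 -0.2656901 ] len 0.39069616981850347
cheek,bracket t 0.08291699517162182 -0.2520090355979846 span(335) 0.3349260307696064 mid-> -0.08204602021318137 rail-end mid t -0.08309631494861039
bay origin [ 0.66383129 -0.06949232]
chest sizes (258.77734375, 100.03915405273438) 86.64845275878906
chest yaw deg -3.3515472412109375
chest in bay -0.10899598259847909 -0.0016715322050725413 rel yaw -4.436205704412514
pivot [ 0.52935801 -0.25707148]
pin approx [[ 0.43285492 -0.27368941  0.075     ]]
ball [0.48691329 0.04895602]
ball [ 0.47311622 -0.18664033]
ball seen z45 [[ 0.49873737  0.04650024  0.05      ]
 [ 0.48485353 -0.18737549  0.05      ]]
```

drive_tool --deltas "0 30 -40 0 0.13; 0 55 -80 0 0.265; 0 82 -120 0 0.265; 0 109 -160 0 0.265; 0 136 -205 0 0.265; 0 163 -245 0 0.265; 0 190 -285 0 0.265; 0 217 -325 0 0.265; 0 244 -365 0 0.265; 0 268 -405 0 0.265; 0 268 -405 0 0.265"

```text
time_s: 1.35
position: [0.4246, 0.1969, 0.2229]
tcp_rot: [[-1.0, -0.011, 0.003], [-0.011, 1.0, -0.001], [-0.003, -0.001, -1.0]]
force: [0.0, 1.1, 0.2]
opening: 0.081
grasp_force: 0.0
```

drive_tool --deltas "0 1 -40 -10 0; 0 3 -80 -20 0; 0 5 -120 -30 0; 0 6 -160 -40 0; 0 8 -200 -50 0; 0 10 -240 -60 0; 0 11 -280 -70 0; 0 13 -320 -80 0; 0 14 -350 -90 0; 0 15 -375 -95 0; 0 15 -388 -100 0; 0 15 -388 -100 0"

```text
time_s: 2.55
position: [0.4359, -0.1877, 0.1221]
tcp_rot: [[-1.0, -0.016, -0.0], [-0.016, 1.0, 0.0], [0.0, 0.0, -1.0]]
force: [-0.0, 0.7, 0.1]
opening: 0.003
grasp_force: 0.0
```

Next I descend to z 33 mm, then approach the right ball.

drive_tool --deltas "0 0 0 -25 0; 0 0 0 -50 0; 0 0 0 -75 0; 0 0 0 -88 0; 0 5 0 -89 0; 0 10 0 -89 0; 0 15 0 -89 0; 0 18 0 -89 0; 0 20 0 -89 0; 0 22 0 -89 0; 0 23 0 -89 0; 0 23 0 -89 0"

```text
time_s: 3.75
position: [0.4587, -0.187, 0.0336]
tcp_rot: [[-1.0, -0.018, 0.0], [-0.018, 1.0, -0.0], [-0.0, -0.0, -1.0]]
force: [0.1, -0.0, 0.3]
opening: 0.005
grasp_force: 0.0
```

drive_tool --deltas "0 1 0 0 0; 0 2 0 0 0; 0 3 0 0 0; 0 4 0 0 0; 0 5 0 0 0; 0 6 0 0 0; 0 7 0 0 0"

```text
time_s: 4.45
position: [0.4646, -0.1863, 0.0333]
tcp_rot: [[-1.0, -0.019, -0.003], [-0.019, 1.0, 0.001], [0.003, 0.002, -1.0]]
force: [-3.1, 0.2, 0.3]
opening: 0.003
grasp_force: 1.4
```

drive_tool --deltas "0 1 0 0 0; 0 2 0 0 0; 0 3 0 0 0; 0 4 0 0 0"

```text
time_s: 4.85
position: [0.4648, -0.1851, 0.0327]
tcp_rot: [[-1.0, -0.02, -0.01], [-0.02, 1.0, 0.004], [0.01, 0.005, -1.0]]
force: [-11.0, -3.0, 0.1]
opening: 0.006
grasp_force: 5.6
```

drive_tool --deltas "0 1 0 0 0; 0 2 0 0 0; 0 3 0 0 0; 0 4 0 0 0; 0 5 0 0 0; 0 6 0 0 0"

```text
time_s: 5.45
position: [0.469, -0.185, 0.0323]
tcp_rot: [[-1.0, -0.02, -0.014], [-0.02, 1.0, 0.006], [0.014, 0.006, -1.0]]
force: [-12.5, -5.0, 1.2]
opening: 0.007
grasp_force: 6.8
```

drive_tool --deltas "0 1.5 -1 0 0; 0 3 -2 0 0; 0 4.5 -3 0 0; 0 6 -3.5 0 0; 0 7.5 -4 0 0; 0 9 -4.5 0 0; 0 10.5 -5 0 0; 0 12 -5.5 0 0"

```text
time_s: 6.25
position: [0.4801, -0.1889, 0.032]
tcp_rot: [[-1.0, -0.02, -0.016], [-0.02, 1.0, 0.008], [0.016, 0.008, -1.0]]
force: [-12.6, -0.4, -0.3]
opening: 0.006
grasp_force: 6.0
```

drive_tool --deltas "0 1.5 -0.5 0 0; 0 3 -1 0 0; 0 4.5 -1.5 0 0; 0 6 -2 0 0; 0 7.5 -2.5 0 0; 0 9 -3 0 0; 0 10.5 -3.5 0 0; 0 12 -4 0 0"

```text
time_s: 7.05
position: [0.492, -0.1925, 0.0319]
tcp_rot: [[-1.0, -0.02, -0.016], [-0.02, 1.0, 0.009], [0.016, 0.009, -1.0]]
force: [-11.9, 1.1, -0.3]
opening: 0.004
grasp_force: 5.9
```

```bash
cat >> h.py <<'E'
O=np.array([.66383,-.06949]);YB=np.radians(1.085)
def look(save=None):
    im=imaging.capture("top")
    if save: cv2.imwrite(save,cv2.cvtColor(im,cv2.COLOR_RGB2BGR))
    r,b,m=chest(im); a=r[2] if r[1][0]<r[1][1] else r[2]-90
    a=np.radians(a); 
    c=np.array(r[0])/1000
    ex=np.array([np.cos(YB),np.sin(YB)]);ey=np.array([-ex[1],ex[0]])
    R=np.array([[np.cos(a),-np.sin(a)],[np.sin(a),np.cos(a)]])
    f=lambda p:((c+R@p-O)@ex*1000,(c+R@p-O)@ey*1000)
    print("size",np.round(r[1],1),"yaw rel",round(np.degrees(a-YB),2),"centre bay",np.round(f([0,0]),1),"FL x",round(f([.05,.13])[0],1),"FR x",round(f([.05,-.13])[0],1))
    print("balls world L",(c+R@[-.075,.118]).round(4),"R",(c+R@[-.075,-.118]).round(4))
E
python3 -c "
from h import *
look()"
```

```text
size [ 97.8 111.9] yaw rel 2.06 centre bay [-97.   71.6] FL x -51.7 FR x -42.4
balls world L [0.4841 0.114 ] R [ 0.4971 -0.1216]
```

drive_tool --deltas "0 1.5 -0.5 0 0; 0 3 -1 0 0; 0 4.5 -1.5 0 0; 0 6 -2 0 0; 0 7.5 -2.5 0 0; 0 9 -3 0 0; 0 10.5 -3.5 0 0; 0 12 -4 0 0; 0 13.5 -4.5 0 0; 0 15 -5 0 0"

```text
time_s: 8.1
position: [0.5069, -0.1972, 0.0317]
tcp_rot: [[-1.0, -0.02, -0.017], [-0.02, 1.0, 0.009], [0.016, 0.009, -1.0]]
force: [-11.1, 1.4, 0.5]
opening: 0.007
grasp_force: 5.9
```

drive_tool --deltas "0 -8 0 0 0; 0 -25 0 0 0; 0 -45 30 0 0; 0 -50 70 0 0; 0 -50 110 0 0; 0 -50 150 0 0; 0 -50 190 0 0; 0 -50 225 0 0; 0 -50 245 0 0; 0 -50 247 0 0"

```text
time_s: 9.1
position: [0.4656, 0.0477, 0.0339]
tcp_rot: [[-1.0, -0.022, 0.003], [-0.022, 1.0, -0.0], [-0.003, -0.0, -1.0]]
force: [-0.2, 0.4, -0.0]
opening: 0.006
grasp_force: 0.0
```

```bash
python3 -c "
from h import *
look('pics/t1.png')"
```

```text
size [105.1 258.7] yaw rel 5.69 centre bay [-91.4  -2.6] FL x -54.5 FR x -28.7
balls world L [0.4841 0.0345] R [ 0.512  -0.1999]
```

drive_tool --deltas "0 0 -6 0 0; 0 1 -11 0 0; 0 2 -11 0 0; 0 3 -11 0 0; 0 4 -11 0 0; 0 5 -11 0 0; 0 6 -11 0 0; 0 7 -11 0 0; 0 8 -11 0 0; 0 9 -11 0 0; 0 10 -11 0 0"

```text
time_s: 10.25
position: [0.4747, 0.0346, 0.0335]
tcp_rot: [[-1.0, -0.018, -0.0], [-0.018, 1.0, -0.0], [0.0, -0.0, -1.0]]
force: [-0.8, -0.7, 0.1]
opening: 0.003
grasp_force: 0.0
```

drive_tool --deltas "0 1 0 0 0; 0 2 0 0 0; 0 3 0 0 0; 0 4 0 0 0; 0 5 0.5 0 0; 0 6 1 0 0"

```text
time_s: 10.85
position: [0.4785, 0.036, 0.0332]
tcp_rot: [[-1.0, -0.018, -0.005], [-0.018, 1.0, 0.001], [0.005, 0.001, -1.0]]
force: [-5.0, 1.9, -0.2]
opening: 0.007
grasp_force: 2.2
```

drive_tool --deltas "0 1 0.3 0 0; 0 2 0.6 0 0; 0 3 1 0 0; 0 4 1.3 0 0; 0 5.5 1.8 0 0; 0 7 2.3 0 0; 0 8.5 2.8 0 0; 0 10 3.3 0 0"

```text
time_s: 11.65
position: [0.482, 0.0396, 0.0322]
tcp_rot: [[-1.0, -0.019, -0.018], [-0.019, 1.0, 0.002], [0.018, 0.002, -1.0]]
force: [-12.5, -1.3, 0.3]
opening: 0.006
grasp_force: 6.0
```

drive_tool --deltas "0 1.5 0.5 0 0; 0 3 1 0 0; 0 4.5 1.5 0 0; 0 6 2 0 0; 0 7.5 2.5 0 0; 0 9 3 0 0; 0 10.5 3.5 0 0; 0 12 4 0 0"

```text
time_s: 12.45
position: [0.4935, 0.0438, 0.032]
tcp_rot: [[-1.0, -0.019, -0.019], [-0.019, 1.0, 0.002], [0.019, 0.002, -1.0]]
force: [-13.1, -1.2, 0.6]
opening: 0.005
grasp_force: 6.1
```

drive_tool --deltas "0 1.5 0.5 0 0; 0 3 1 0 0; 0 4.5 1.5 0 0; 0 6 2 0 0; 0 7.5 2.5 0 0; 0 9 3 0 0; 0 10.5 3.5 0 0; 0 12 4 0 0"

```text
time_s: 13.25
position: [0.5055, 0.0477, 0.032]
tcp_rot: [[-1.0, -0.019, -0.019], [-0.019, 1.0, 0.002], [0.019, 0.002, -1.0]]
force: [-12.2, -0.8, 0.1]
opening: 0.008
grasp_force: 6.0
```

drive_tool --deltas "0 1.5 0.5 0 0; 0 3 1 0 0; 0 4.5 1.5 0 0; 0 6 2 0 0; 0 7.5 2.5 0 0; 0 9 3 0 0; 0 10.5 3.5 0 0"

```text
time_s: 13.95
position: [0.5163, 0.0511, 0.0319]
tcp_rot: [[-1.0, -0.019, -0.019], [-0.019, 1.0, 0.001], [0.019, 0.002, -1.0]]
force: [-12.1, -2.3, 0.5]
opening: 0.007
grasp_force: 5.9
```

drive_tool --deltas "0 -10 0 0 0; 0 -30 -10 0 0; 0 -45 -40 0 0; 0 -45 -80 0 0; 0 -45 -120 0 0; 0 -45 -160 0 0; 0 -45 -200 0 0; 0 -45 -230 0 0; 0 -45 -240 0 0; 0 -45 -240 0 0"

```text
time_s: 14.95
position: [0.4815, -0.1918, 0.0339]
tcp_rot: [[-1.0, -0.015, 0.003], [-0.015, 1.0, -0.002], [-0.003, -0.002, -1.0]]
force: [-0.2, 0.1, -0.1]
opening: 0.006
grasp_force: 0.0
```

```bash
python3 -c "
from h import *
look('pics/t2.png')"
```

```text
size [259.2 108.2] yaw rel -3.17 centre bay [-64.4  -0.6] FL x -7.2 FR x -21.6
balls world L [0.5288 0.0493] R [ 0.5203 -0.1865]
```

drive_tool --deltas "0 5 4 0 0; 0 10 4 0 0; 0 15 4 0 0; 0 18 4 0 0; 0 20 4 0 0; 0 21.5 4 0 0; 0 23 4 0 0; 0 24 4 0 0; 0 25 4 0 0; 0 26 4 0 0; 0 27 4 0 0; 0 28 4 0 0"

```text
time_s: 16.2
position: [0.5059, -0.1847, 0.0331]
tcp_rot: [[-1.0, -0.019, -0.005], [-0.019, 1.0, 0.002], [0.005, 0.002, -1.0]]
force: [-6.0, -0.6, 0.4]
opening: 0.005
grasp_force: 2.8
```

drive_tool --deltas "0 1 -0.3 0 0; 0 2 -0.6 0 0; 0 3 -1 0 0; 0 4 -1.3 0 0; 0 5 -1.6 0 0; 0 6 -2 0 0; 0 7 -2.3 0 0; 0 8 -2.6 0 0; 0 9 -3 0 0; 0 10 -3.3 0 0"

```text
time_s: 17.2
position: [0.5103, -0.1858, 0.0318]
tcp_rot: [[-1.0, -0.02, -0.017], [-0.02, 1.0, 0.007], [0.017, 0.008, -1.0]]
force: [-14.0, -0.8, 0.1]
opening: 0.004
grasp_force: 6.3
```

drive_tool --deltas "0 1 -0.3 0 0; 0 2 -0.6 0 0; 0 3 -1 0 0; 0 4 -1.3 0 0; 0 5 -1.6 0 0; 0 6 -2 0 0; 0 7 -2.3 0 0; 0 8 -2.6 0 0"

```text
time_s: 18.0
position: [0.5182, -0.1882, 0.0317]
tcp_rot: [[-1.0, -0.02, -0.017], [-0.02, 1.0, 0.008], [0.017, 0.008, -1.0]]
force: [-12.7, 0.7, 0.5]
opening: 0.009
grasp_force: 6.2
```

drive_tool --deltas "0 1 -0.3 0 0; 0 2 -0.6 0 0; 0 3 -1 0 0; 0 4 -1.3 0 0; 0 5 -1.6 0 0; 0 6 -2 0 0; 0 7 -2.3 0 0"

```text
time_s: 18.7
position: [0.5253, -0.1903, 0.0317]
tcp_rot: [[-1.0, -0.02, -0.017], [-0.02, 1.0, 0.008], [0.017, 0.008, -1.0]]
force: [-11.8, 0.9, 0.9]
opening: 0.005
grasp_force: 6.2
```

```bash
python3 -c "
from h import *
look('pics/t3.png')
im=cv2.imread('pics/t3.png')[145:250,225:385]
cv2.imwrite('pics/c3.png',cv2.resize(im,None,fx=5,fy=5,interpolation=cv2.INTER_CUBIC))"
```

```text
size [100.  256.5] yaw rel -0.08 centre bay [-58.9  -0.2] FL x -8.7 FR x -9.1
balls world L [0.5279 0.0459] R [ 0.532  -0.1901]
```

View pics/c3.png

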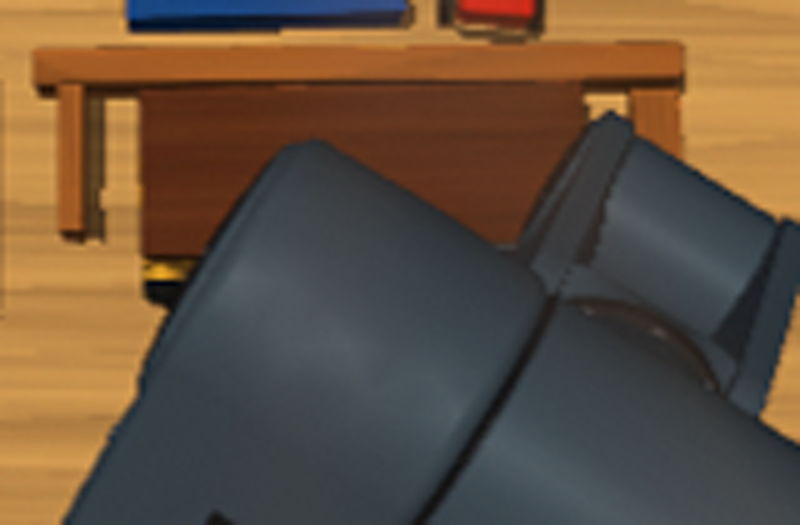

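The crop shows the chest almost square, with its lid edge just visually meeting the rail. By the measurements each end is about 6–10 mm short. I'll go slowly from here.

drive_tool --deltas "0 1 -0.3 0 0; 0 2 -0.6 0 0; 0 3 -1 0 0"

```text
time_s: 19.05
position: [0.5283, -0.1913, 0.0316]
tcp_rot: [[-1.0, -0.02, -0.017], [-0.02, 1.0, 0.008], [0.017, 0.008, -1.0]]
force: [-11.8, 1.2, 0.6]
opening: 0.008
grasp_force: 6.0
```

drive_tool --deltas "0 -10 0 0 0; 0 -30 10 0 0; 0 -40 40 0 0; 0 -40 80 0 0; 0 -40 120 0 0; 0 -40 160 0 0; 0 -40 200 0 0; 0 -37 225 0 0; 0 -32 234 0 0; 0 -27 234 0 0; 0 -22 234 0 0; 0 -18 234 0 0"

```text
time_s: 20.25
position: [0.5154, 0.0382, 0.033]
tcp_rot: [[-1.0, -0.017, -0.008], [-0.017, 1.0, 0.001], [0.008, 0.001, -1.0]]
force: [-8.1, -0.0, 0.2]
opening: 0.005
grasp_force: 4.0
```

drive_tool --deltas "0 1 0 0 0; 0 2 0 0 0; 0 3 0 0 0; 0 4 0 0 0; 0 5 0 0 0; 0 6 0 0 0; 0 7 0 0 0; 0 8 0 0 0; 0 8 0 0 0"

```text
time_s: 21.15
position: [0.5154, 0.0391, 0.0314]
tcp_rot: [[-1.0, -0.017, -0.023], [-0.017, 1.0, 0.003], [0.023, 0.003, -1.0]]
force: [-12.5, 1.3, 0.8]
opening: 0.005
grasp_force: 6.5
```

drive_tool --deltas "0 1 0.3 0 0; 0 2 0.6 0 0; 0 3 0.9 0 0"

```text
time_s: 21.45
position: [0.5186, 0.04, 0.0313]
tcp_rot: [[-1.0, -0.017, -0.023], [-0.017, 1.0, 0.003], [0.023, 0.003, -1.0]]
force: [-12.4, 0.8, -0.2]
opening: 0.002
grasp_force: 6.3
```

drive_tool --deltas "0 1 0.3 0 0; 0 2 0.6 0 0; 0 3 0.9 0 0; 0 4 1.2 0 0"

```text
time_s: 21.85
position: [0.5227, 0.0411, 0.0314]
tcp_rot: [[-1.0, -0.017, -0.023], [-0.017, 1.0, 0.003], [0.023, 0.003, -1.0]]
force: [-13.1, 1.0, 0.6]
opening: 0.004
grasp_force: 6.3
```

drive_tool --deltas "0 0.7 0.2 0 0; 0 1.4 0.4 0 0; 0 2 0.6 0 0"

```text
time_s: 22.15
position: [0.5247, 0.0417, 0.0313]
tcp_rot: [[-1.0, -0.017, -0.023], [-0.017, 1.0, 0.003], [0.023, 0.003, -1.0]]
force: [-11.7, 1.1, 0.3]
opening: 0.005
grasp_force: 6.3
```

drive_tool --deltas "0 0.5 0.1 0 0; 0 1 0.2 0 0"

```text
time_s: 22.35
position: [0.5254, 0.042, 0.0313]
tcp_rot: [[-1.0, -0.017, -0.024], [-0.017, 1.0, 0.003], [0.024, 0.003, -1.0]]
force: [-13.6, 1.4, 1.5]
opening: 0.007
grasp_force: 6.7
```

drive_tool --deltas "0 0.5 0.1 0 0; 0 1 0.2 0 0"

```text
time_s: 22.55
position: [0.5254, 0.0424, 0.0311]
tcp_rot: [[-1.0, -0.017, -0.026], [-0.017, 1.0, 0.003], [0.026, 0.003, -1.0]]
force: [-15.3, 2.0, 1.3]
opening: 0.005
grasp_force: 7.2
```

drive_tool --deltas "0 0.5 0.1 0 0; 0 1 0.2 0 0"

```text
time_s: 22.75
position: [0.5255, 0.0428, 0.031]
tcp_rot: [[-0.999, -0.017, -0.027], [-0.017, 1.0, 0.003], [0.027, 0.004, -1.0]]
force: [-15.5, 1.9, 0.2]
opening: 0.005
grasp_force: 7.7
```

drive_tool --deltas "0 -10 0 0 0; 0 -30 -10 0 0; 0 -40 -40 0 0; 0 -40 -80 0 0; 0 -40 -120 0 0; 0 -40 -160 0 0; 0 -40 -200 0 0; 0 -40 -225 0 0; 0 -40 -233 0 0; 0 -40 -233 0 0; 0 -40 -233 0 0"

```text
time_s: 23.85
position: [0.4976, -0.1899, 0.0334]
tcp_rot: [[-1.0, -0.018, -0.001], [-0.018, 1.0, 0.001], [0.001, 0.001, -1.0]]
force: [0.7, -1.0, 0.1]
opening: 0.003
grasp_force: 0.0
```

```bash
python3 -c "
from h import *
look('pics/t4.png')
im=cv2.imread('pics/t4.png')[145:250,225:385]
cv2.imwrite('pics/c4.png',cv2.resize(im,None,fx=5,fy=5,interpolation=cv2.INTER_CUBIC))"
```

```text
size [ 99.4 258. ] yaw rel -0.96 centre bay [-52.4  -1.6] FL x -0.3 FR x -4.6
balls world L [0.5362 0.0457] R [ 0.5367 -0.1903]
```

drive_tool --deltas "0 6 0 0 0; 0 12 0 0 0; 0 17 0 0 0; 0 20 0 0 0; 0 22 0 0 0; 0 24 0 0 0; 0 26 0 0 0; 0 28 0 0 0; 0 29 0 0 0; 0 30 0 0 0; 0 31 0 0 0; 0 32 0 0 0"

```text
time_s: 25.1
position: [0.5285, -0.1896, 0.0332]
tcp_rot: [[-1.0, -0.018, -0.004], [-0.018, 1.0, 0.002], [0.004, 0.002, -1.0]]
force: [-3.7, 1.7, 0.5]
opening: 0.002
grasp_force: 1.9
```

drive_tool --deltas "0 1 0 0 0; 0 2 0 0 0; 0 3 -0.2 0 0; 0 4 -0.4 0 0"

```text
time_s: 25.5
position: [0.5288, -0.1889, 0.0323]
tcp_rot: [[-1.0, -0.02, -0.012], [-0.02, 1.0, 0.005], [0.012, 0.005, -1.0]]
force: [-10.0, -0.9, -0.4]
opening: 0.004
grasp_force: 5.1
```

drive_tool --deltas "0 0.7 -0.2 0 0; 0 1.4 -0.4 0 0"

```text
time_s: 25.7
position: [0.5288, -0.1889, 0.032]
tcp_rot: [[-1.0, -0.02, -0.014], [-0.02, 1.0, 0.006], [0.014, 0.006, -1.0]]
force: [-11.8, -0.4, 1.1]
opening: 0.01
grasp_force: 5.9
```

drive_tool --deltas "0 0.7 -0.2 0 0; 0 1.4 -0.4 0 0"

```text
time_s: 25.9
position: [0.5291, -0.1889, 0.0318]
tcp_rot: [[-1.0, -0.02, -0.017], [-0.02, 1.0, 0.007], [0.017, 0.007, -1.0]]
force: [-13.3, -0.6, 0.6]
opening: 0.006
grasp_force: 6.2
```

drive_tool --deltas "0 0.7 -0.2 0 0; 0 1.4 -0.4 0 0"

```text
time_s: 26.1
position: [0.5309, -0.1894, 0.0318]
tcp_rot: [[-1.0, -0.02, -0.016], [-0.02, 1.0, 0.007], [0.016, 0.007, -1.0]]
force: [-12.2, 0.1, 0.6]
opening: 0.005
grasp_force: 6.0
```

drive_tool --deltas "0 0.5 -0.2 0 0; 0 1 -0.3 0 0"

```text
time_s: 26.3
position: [0.5318, -0.1897, 0.0318]
tcp_rot: [[-1.0, -0.02, -0.016], [-0.02, 1.0, 0.007], [0.016, 0.007, -1.0]]
force: [-12.2, 0.2, 0.3]
opening: 0.004
grasp_force: 6.1
```

drive_tool --deltas "0 0.5 -0.2 0 0; 0 1 -0.3 0 0"

```text
time_s: 26.5
position: [0.5328, -0.19, 0.0318]
tcp_rot: [[-1.0, -0.02, -0.016], [-0.02, 1.0, 0.007], [0.016, 0.007, -1.0]]
force: [-12.8, -0.5, 0.3]
opening: 0.005
grasp_force: 6.1
```

drive_tool --deltas "0 0.5 -0.2 0 0; 0 1 -0.3 0 0"

```text
time_s: 26.7
position: [0.533, -0.1899, 0.0316]
tcp_rot: [[-1.0, -0.02, -0.018], [-0.02, 1.0, 0.007], [0.018, 0.008, -1.0]]
force: [-14.7, -0.5, 1.9]
opening: 0.008
grasp_force: 7.0
```

drive_tool --deltas "0 0.5 -0.2 0 0; 0 1 -0.3 0 0"

```text
time_s: 26.9
position: [0.533, -0.1899, 0.0314]
tcp_rot: [[-1.0, -0.02, -0.02], [-0.02, 1.0, 0.008], [0.02, 0.009, -1.0]]
force: [-15.2, 0.2, 1.1]
opening: 0.005
grasp_force: 7.7
```

The right end has stopped on the rail. Next I recheck the left end.

drive_tool --deltas "0 -10 0 0 0; 0 -30 10 0 0; 0 -40 40 0 0; 0 -40 80 0 0; 0 -40 120 0 0; 0 -40 160 0 0; 0 -40 200 0 0; 0 -40 225 0 0; 0 -40 234 0 0; 0 -40 234 0 0; 0 -40 234 0 0"

```text
time_s: 28.0
position: [0.5035, 0.0397, 0.0337]
tcp_rot: [[-1.0, -0.018, 0.002], [-0.018, 1.0, -0.0], [-0.002, -0.001, -1.0]]
force: [0.8, 0.4, -0.2]
opening: 0.001
grasp_force: 0.0
```

Run:
```python
from h import *
look('pics/t5.png')
# gap between lid near edge: fit near edge and compare slope w/ rail
from h import *
im=cv2.imread('pics/t5.png')[145:250,225:385]
cv2.imwrite('pics/c5.png',cv2.resize(im,None,fx=5,fy=5,interpolation=cv2.INTER_CUBIC))
```

```text
size [100.1 258.7] yaw rel -0.08 centre bay [-50.1  -1.3] FL x 0.1 FR x -0.3
balls world L [0.5367 0.0449] R [ 0.5409 -0.191 ]
```

View pics/c5.png

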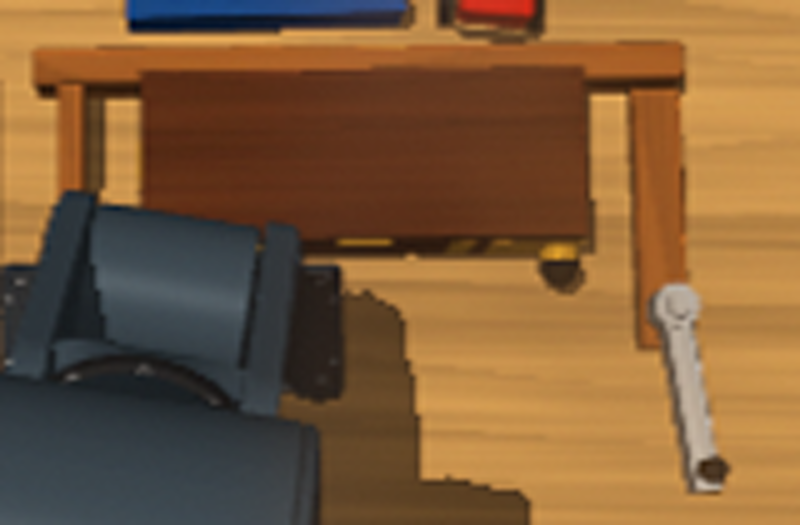

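The chest is parallel to the rail (yaw −0.08°) with both ends about 0 mm from it. I'll press the left end once to confirm.

drive_tool --deltas "0 5 0 0 0; 0 10 0 0 0; 0 14 0 0 0; 0 17 0 0 0; 0 18.5 0 0 0; 0 20 0 0 0; 0 21 0 0 0; 0 22 0 0 0; 0 23 0 0 0; 0 24 0 0 0; 0 25 0 0 0; 0 26 0 0 0"

```text
time_s: 29.25
position: [0.5253, 0.0411, 0.033]
tcp_rot: [[-1.0, -0.019, -0.007], [-0.019, 1.0, 0.001], [0.007, 0.001, -1.0]]
force: [-7.0, 0.2, 0.4]
opening: 0.004
grasp_force: 3.1
```

drive_tool --deltas "0 1 0 0 0; 0 2 0 0 0; 0 3 0 0 0; 0 4 0 0 0"

```text
time_s: 29.65
position: [0.5255, 0.0418, 0.0322]
tcp_rot: [[-1.0, -0.019, -0.015], [-0.019, 1.0, 0.002], [0.014, 0.002, -1.0]]
force: [-9.6, 1.6, 0.3]
opening: 0.007
grasp_force: 5.1
```

drive_tool --deltas "0 0.7 0 0 0; 0 1.4 0 0 0; 0 2 0 0 0"

```text
time_s: 29.95
position: [0.5257, 0.0422, 0.0319]
tcp_rot: [[-1.0, -0.019, -0.018], [-0.019, 1.0, 0.003], [0.018, 0.003, -1.0]]
force: [-11.5, 1.8, 1.0]
opening: 0.004
grasp_force: 5.9
```

drive_tool --deltas "0 0.7 0.2 0 0; 0 1.4 0.3 0 0; 0 2 0.4 0 0"

```text
time_s: 30.25
position: [0.5259, 0.0431, 0.0315]
tcp_rot: [[-1.0, -0.019, -0.022], [-0.019, 1.0, 0.003], [0.022, 0.004, -1.0]]
force: [-13.4, 2.5, 0.4]
opening: 0.006
grasp_force: 6.9
```

drive_tool --deltas "0 0.7 0.2 0 0; 0 1.4 0.3 0 0"

```text
time_s: 30.45
position: [0.5262, 0.0438, 0.0313]
tcp_rot: [[-1.0, -0.019, -0.024], [-0.019, 1.0, 0.004], [0.024, 0.004, -1.0]]
force: [-15.4, 3.9, 0.4]
opening: 0.003
grasp_force: 7.5
```

drive_tool --deltas "0 0.7 0.2 0 0"

```text
time_s: 30.55
position: [0.5264, 0.0441, 0.0312]
tcp_rot: [[-0.999, -0.019, -0.025], [-0.019, 1.0, 0.004], [0.025, 0.004, -1.0]]
force: [-15.3, 4.4, 0.2]
opening: 0.006
grasp_force: 7.7
```

Both ends are on the rail. I'll back off and lift, and work out the keeper sweep.

drive_tool --deltas "0 -15 0 0 0; 0 -50 0 0 0; 0 -70 -20 20 0; 0 -80 -60 45 0.13; 0 -90 -100 70 0.26; 0 -95 -145 90 0.39; 0 -100 -190 90 0.52; 0 -105 -235 90 0.65; 0 -105 -280 90 0.78; 0 -105 -325 90 0.91; 0 -105 -360 90 1.04; 0 -105 -380 90 1.17"

```text
time_s: 31.75
position: [0.4527, -0.2367, 0.0792]
tcp_rot: [[-0.556, -0.83, -0.042], [-0.809, 0.552, -0.203], [0.191, -0.079, -0.978]]
force: [-0.1, 0.2, -0.3]
opening: 0.002
grasp_force: 0.0
```

Run:
```python
from h import *
look('pics/t6.png')
s=bot.read_state(); p=np.array(s["position"])*1000; print(s["time_s"],p.round(1),np.round(s["joint_positions"],1),s["force"])
R=s["tcp_rot"]; yawy=np.arctan2(R[1][1],R[0][1])-np.pi/2; print("tool yaw",yawy)
im=cv2.imread('pics/t6.png'); V=cv2.cvtColor(im,cv2.COLOR_BGR2HSV)[...,2]
n,l,st,c=cv2.connectedComponentsWithStats((V[225:250,355:380]<75).astype(np.uint8)); print([(st[i][4],c[i]+[355,225]) for i in range(1,n)])
ex=np.array([np.cos(YB),np.sin(YB)]);ey=np.array([-ex[1],ex[0]])
P=O+(-.138)*ex-.185*ey
for th,g in ((-.15,30),(-.15,17),(0,17),(.15,17),(.3,17),(.45,17),(.6,17),(.75,17),(.9,17),(1.05,17),(1.2,17),(1.35,17),(1.5,17),(1.58,17)):
    c=P+.098*(-np.cos(th)*ex+np.sin(th)*ey)-g/1000*(np.sin(th)*ex+np.cos(th)*ey)
    print(th,g,(c*1000).round(1), "yaw abs",round(np.pi/2-th+YB,3))
```

```text
size [107.5 258.3] yaw rel 0.76 centre bay [-54.8  -1.6] FL x -6.6 FR x -3.1
balls world L [0.5303 0.0434] R [ 0.5379 -0.1925]
31.8 [ 449.1 -235.    76.7] [ -33.5   34.9  107.8  -19.8   34.8 -163.5] [-0.96124209  0.69504801 -1.78960527]
tool yaw 0.9851321592095483
[(np.int32(437), array([366.08237986, 236.97254005]))]
-0.15 30 [ 437.8 -303.1] yaw abs 1.74
-0.15 17 [ 435.6 -290.3] yaw abs 1.74
0 17 [ 431.7 -275.9] yaw abs 1.59
0.15 17 [ 430.  -261.1] yaw abs 1.44
0.3 17 [ 430.5 -246.2] yaw abs 1.29
0.45 17 [ 433.2 -231.6] yaw abs 1.14
0.6 17 [ 438.1 -217.5] yaw abs 0.99
0.75 17 [ 445.1 -204.3] yaw abs 0.84
0.9 17 [ 453.9 -192.3] yaw abs 0.69
1.05 17 [ 464.4 -181.7] yaw abs 0.54
1.2 17 [ 476.4 -172.9] yaw abs 0.39
1.35 17 [ 489.6 -165.9] yaw abs 0.24
1.5 17 [ 503.6 -161. ] yaw abs 0.09
1.58 17 [ 511.4 -159.2] yaw abs 0.01
```

Joint 6 is at its limit for this turn direction, so I'll unwind the other way and go up. The opposite face of the fingers can push the pin instead.

drive_tool --deltas "0 18 90 30 -0.4; 0 18 110 50 -0.55; 0 18 110 50 -0.7; 0 18 110 50 -0.85; 0 18 110 50 -1.0; 0 18 110 50 -1.15; 0 18 110 50 -1.15"

```text
time_s: 32.5
position: [0.4691, -0.1246, 0.1295]
tcp_rot: [[-0.978, 0.077, -0.193], [0.089, 0.994, -0.056], [0.188, -0.072, -0.98]]
force: [0.1, 0.1, 0.3]
opening: 0.007
grasp_force: 0.0
```

Run:
```python
from h import *
s=bot.read_state(); print(s["time_s"],np.round(s["position"],4),np.round(s["joint_positions"],1),s["force"])
R=s["tcp_rot"]; print(np.round(R,3)); print("tool yaw",np.arctan2(R[1][1],R[0][1])-np.pi/2)
```

```text
32.5 [ 0.4691 -0.1246  0.1295] [ -23.4   31.8   99.8   -8.7   57.7 -103.3] [0.14481866 0.09597362 0.2945588 ]
[[-0.978  0.077 -0.193]
 [ 0.089  0.994 -0.056]
 [ 0.188 -0.072 -0.98 ]]
tool yaw -0.07704062732064343
```

drive_tool --deltas "0 0 0 10 -0.14; 0 0 -20 10 -0.28; 0 -10 -50 10 -0.42; 0 -20 -80 10 -0.56; 0 -31 -110 10 -0.7; 0 -31 -140 10 -0.84; 0 -31 -165 10 -0.98; 0 -31 -180 10 -1.12; 0 -31 -180 10 -1.26; 0 -31 -180 10 -1.31; 0 -31 -180 10 -1.31"

```text
time_s: 33.6
position: [0.4371, -0.3058, 0.1393]
tcp_rot: [[-0.171, 0.98, -0.103], [0.967, 0.187, 0.174], [0.189, -0.07, -0.979]]
force: [-0.3, -0.2, -0.8]
opening: 0.009
grasp_force: 0.0
```

Run:
```python
from h import *
look('pics/t7.png')
im=cv2.imread('pics/t7.png')[145:250,225:385]
cv2.imwrite('pics/c7.png',cv2.resize(im,None,fx=5,fy=5,interpolation=cv2.INTER_CUBIC))
im=imaging.capture("side")[:,:,::-1]; cv2.imwrite('pics/s7.png',im)
s=bot.read_state(); print(s["time_s"],np.round(s["position"],4),np.round(s["joint_positions"],1)); print(np.round(s["tcp_rot"],3))
```

```text
size [107.5 258.2] yaw rel 0.76 centre bay [-54.8  -1.6] FL x -6.5 FR x -3.1
balls world L [0.5303 0.0434] R [ 0.5379 -0.1925]
33.7 [ 0.4371 -0.3051  0.1392] [-48.2  34.1  91.9   2.4  65.5 -60. ]
[[-0.173  0.979 -0.104]
 [ 0.966  0.189  0.174]
 [ 0.19  -0.071 -0.979]]
```

View pics/s7.png

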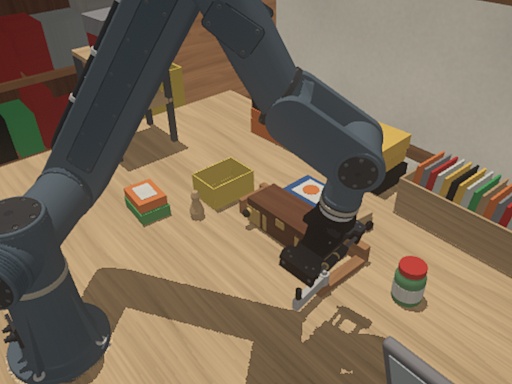

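View pics/c7.png

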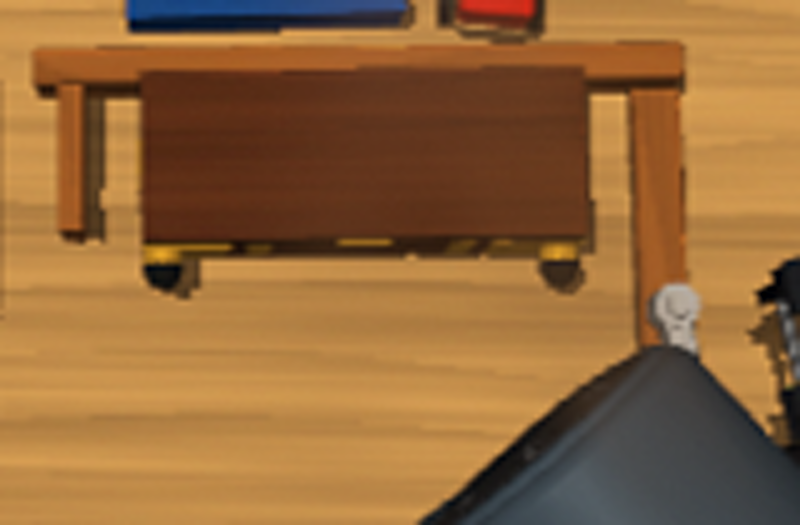

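The crop shows the chest flush and unmoved, with the keeper still pointing at the robot. I'll descend outside the pin and sweep.

drive_tool --deltas "0 0 0 -25 0; 0 0 0 -50 0; 0 0 0 -70 0; 0 0 0 -78 0; 0 0 0 -78 0"

```text
time_s: 34.2
position: [0.4365, -0.304, 0.0601]
tcp_rot: [[-0.173, 0.979, -0.107], [0.966, 0.19, 0.176], [0.193, -0.073, -0.979]]
force: [-0.1, 0.3, 0.2]
opening: 0.007
grasp_force: 0.0
```

drive_tool --deltas "0 0 5 0 0; 0 -1 10 0 0; 0 -2 15 0 0; 0 -3 22 0 -0.07; 0 -5 29.5 0 -0.15; 0 -6 37 0 -0.22; 0 -7 44.5 0 -0.3; 0 -7 52 0 -0.37; 0 -6.5 59 0 -0.45"

```text
time_s: 35.1
position: [0.4312, -0.247, 0.0617]
tcp_rot: [[0.267, 0.963, -0.016], [0.945, -0.259, 0.199], [0.187, -0.068, -0.98]]
force: [0.4, -1.5, 0.3]
opening: 0.004
grasp_force: 1.2
```

drive_tool --deltas "0 1 7 0 -0.07; 0 2.7 14.6 0 -0.15; 0 5 22 0 -0.22; 0 7.6 28.7 0 -0.3; 0 11 35.5 0 -0.37; 0 14.6 42 0 -0.45; 0 19 48 0 -0.52; 0 23.4 54 0 -0.6; 0 28.5 59.5 0 -0.67; 0 34 64.5 0 -0.75; 0 40 69 0 -0.82; 0 46 73.3 0 -0.9"

```text
time_s: 36.3
position: [0.4766, -0.173, 0.0616]
tcp_rot: [[0.906, 0.396, 0.149], [0.378, -0.915, 0.138], [0.191, -0.069, -0.979]]
force: [-0.7, -2.7, 0.2]
opening: 0.002
grasp_force: 1.2
```

drive_tool --deltas "0 6.5 3.7 0 -0.07; 0 13 7 0 -0.15; 0 20 9.7 0 -0.22; 0 27 12 0 -0.3; 0 31 13 0 -0.34; 0 35 13.7 0 -0.38"

```text
time_s: 36.9
position: [0.511, -0.1586, 0.0615]
tcp_rot: [[0.981, 0.031, 0.189], [0.016, -0.997, 0.076], [0.191, -0.071, -0.979]]
force: [-1.6, -2.3, 1.4]
opening: 0.005
grasp_force: 1.2
```

drive_tool --deltas "0 1 0 0 0; 0 2 0 0 0; 0 3 0 0 0; 0 3 0 0 0"

```text
time_s: 37.3
position: [0.5127, -0.1584, 0.061]
tcp_rot: [[0.982, 0.033, 0.187], [0.018, -0.997, 0.078], [0.189, -0.073, -0.979]]
force: [-5.4, -2.9, 4.1]
opening: 0.007
grasp_force: 3.1
```

Force is rising at the keeper's stop. I'll back off, lift and look.

drive_tool --deltas "0 -6 0 0 0; 0 -25 0 0 0; 0 -50 0 10 0; 0 -60 0 40 0; 0 -70 20 80 0; 0 -80 60 110 0; 0 -90 110 110 0; 0 -90 160 110 0; 0 -90 210 110 0; 0 -90 260 110 0; 0 -90 300 110 0; 0 -90 300 110 0"

```text
time_s: 38.5
position: [0.4227, 0.146, 0.171]
tcp_rot: [[0.981, 0.04, 0.188], [0.026, -0.997, 0.08], [0.191, -0.073, -0.979]]
force: [0.4, -0.1, -0.2]
opening: 0.005
grasp_force: 0.0
```

Run:
```python
from h import *
look('pics/t8.png')
im=cv2.imread('pics/t8.png')[145:250,225:385]
cv2.imwrite('pics/c8.png',cv2.resize(im,None,fx=5,fy=5,interpolation=cv2.INTER_CUBIC))
s=bot.read_state(); print(s["time_s"],np.round(s["position"],4),s["force"])
```

```text
size [100.2 258.7] yaw rel -0.08 centre bay [-50.1  -1.3] FL x 0.1 FR x -0.3
balls world L [0.5367 0.045 ] R [ 0.5409 -0.191 ]
38.55 [0.4232 0.144  0.1709] [1.1250364  0.06792711 0.10645731]
```

View pics/c8.png

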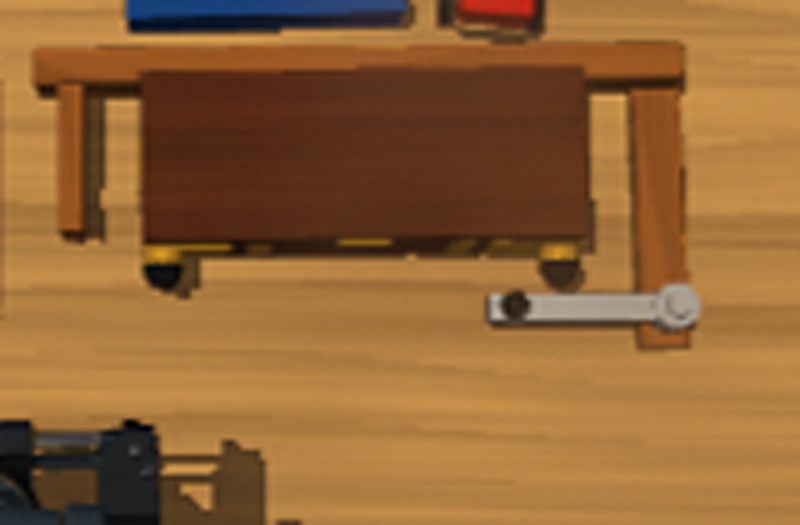

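The crop shows the chest flush on the rail and the keeper bar lying parallel to it behind the balls, with its pin at about (515,303). The arm is clear of everything.

```bash
python3 -c "
from rig import bot
print(bot.hand_in())"
```

```text
the job is handed in; nothing more can be done
None
```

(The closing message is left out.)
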